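Gauge the boom spigots and load the drying oven

ROBOT

A 6-joint arm with a two-finger parallel gripper is mounted at the origin on the work surface. World frame = base frame: x ahead of the robot, y to its left, z up, the work surface at z = 0. Lengths are in m, angles in rad, forces in N, time in s.
With the tool pointing down it reaches from about 0.3 to 1 m from the base axis. Payload 5.1 kg.
Tool frame: the origin (TCP) lies on the centre line of the jaws, within the pads' length; the fingertips stand 22 mm ahead of it and the grasp point (between the pads) lies 3 mm ahead of it; z points along the fingers, x is the direction in which the jaws open and shut, and the axes are right-handed (so a half turn about z gives the same grasp; the last joint's range is limited). The gripper opens to 95 mm and grips with 3 to 60 N. Pads are 20 mm wide; open, the fingers measure 119 mm over their backs; the gripper's body (75 mm by 180 mm) begins 59 mm behind the grasp point.
Start: joints at [-1.373, 0.124, 1.65, -0, 1.367, -0.083], TCP at [0.18, -0.625, 0.237] pointing down, gripper open.
Joint ranges: [-2.61, 2.61], [-1.02, 2.33], [0.03, 2.71], [-1.35, 4.49], [0.32, 2.68], [-2.91, 2.91]. Speed limits (rad/s): [2.57, 2.57, 3.14, 3.14, 3.14, 3.14].

INTERFACE

Orientations are given as a unit quaternion [x, y, z, w].
In Python, from cell import ctrl gives the robot as it stands.
- The arm moves only by the tool send_rows, never from a script. Its argument "increments" is a list of rows, each a list of 5 numbers: the closure, from 0 (fully open) to 1 (shut), then the shift along the world's x, y, z in mm, then the turn about the world's z in degrees. A call has 1 to 12 rows; each row shifts and turns the commanded pose from where the row before left it; what a row does not reach is not made up. A row lasts 1/8 s, in which the tool goes at most 62.5 mm and 10.7 degrees, less where a joint would pass 70% of its speed; a pose out of reach is approached as far as the arm can. A call with a gripper value outside its range is refused whole. The fingers move at their own pace and stop on an object; the grip force is fixed at half the most. Time passes only in rows, so rows that do not move let the fingers close. It gives the time, the measured TCP pose, the force and the opening at its end, in the units of the state.
- ctrl.get_state(): the state, without advancing time (a new reading comes with each control period).
- ctrl.snapshot(name): name is "scene" or "top"; returns a dict with "img" (480x640x3 uint8, red, green, blue), "z_map" (480x640 float32, m along the optical axis (not along the pixel's ray), 0 where there is no reading), "fx", "fy", "cx", "cy" (pixels), "distortion" ([k1, k2, p1, p2, k3] as OpenCV has them; the pictures are not rectified), "rvec" (rotation vector, rad) and "tvec" (3), from world to camera coordinates, as OpenCV has them. Camera axes: x right, y down, z forward; pixel columns grow to the right and rows downward; lengths in m; the calibration is good to about 2 mm. A picture is of the moment at which its call begins.
- ctrl.hand_in(): hands the job in, once; it reports no verdict.
Trained networks look in a picture, given as the dict that the camera call returned (one of the last four; its "shot" number tells which), for a name from the list of things; names that differ only in an ending like _2 or _b are one class to them, and where a whole thing is asked for, a point or a joint stands for the part that bears it (a point fixed in the world has none). Each returns a list of dicts, best first, with "score" (0 to 1); they miss things now and then, are a little off and sometimes report something else, mostly with a low value. They report only what shows in the picture. A call takes as long as a camera call. They do not tell look-alikes from the thing itself.
- ctrl.silhouettes(target, picture): "mask" (480x640 bool, what is visible of it) and "bbox" ([left, top, right, bottom] in pixels, round what is visible of it).
The state is a dict: "time": time; "joint_pos": joint angles; "qvel": joint speeds; "joint_efforts": joint torques, N m; "tcp_pos": TCP position; "tool_rot": TCP orientation; "force": force on the tool from outside, world axes, zero at the start; "torque": the same for the moment, N m; "finger_gap": opening from 0.0 (shut) to 1.0 (fully open).
Only numpy, scipy, OpenCV 4.12 (cv2) and the standard library are available. Lean on these libraries where they do the work, as an engineer would, in place of code of your own. Each camera call takes 0.05 s, during which the arm holds its last target.

TASK

Check the aluminium boom spigots on the mat on the gap gauge before they are dried for bonding, one after another along the row, beginning at the end nearest the robot: slide each through the go gap, then press it lightly against the no-go gap behind it, which must stop it, without forcing the gauge, and draw it back out. Every spigot checked is stood upright in the oven's wire basket, which comes out when the oven door is pulled down; finish with the door pushed fully shut on them. Leave the other things on the bench where they are.

Things in the scene. Friction and masses are not known exactly. Their poses are not given: they have to be found in the camera images.
- a_mid (a point): centre of the first (nearest the robot base) boom spigot of the row on the mat: a plain aluminium tube, 30 mm across, with a round flange foot 50 mm across and 6 mm thick; 100 mm tall, 120 to 200 g; this point is on its axis 50 mm above its foot, z axis along the tube towards the top. May be absent (None from the start).
- b_mid (a point): centre of the middle boom spigot of the row on the mat: a plain aluminium tube, 30 mm across, with a round flange foot 50 mm across and 6 mm thick; 100 mm tall, 120 to 200 g; this point is on its axis 50 mm above its foot, z axis along the tube towards the top. May be absent (None from the start).
- c_mid (a point): centre of the last (farthest from the robot base) boom spigot of the row on the mat: a plain aluminium tube, 30 mm across, with a round flange foot 50 mm across and 6 mm thick; 100 mm tall, 120 to 200 g; this point is on its axis 50 mm above its foot, z axis along the tube towards the top. May be absent (None from the start).
- spigot_a: the first spigot itself; origin at the centre of the underside of its flange
- spigot_b: the middle spigot itself; origin likewise
- spigot_c: the last spigot itself; origin likewise
- mat: grey rubber bench mat 270 x 130 x 3 mm, fixed; origin under its centre, x along its length and along the row of spigots (2 or 3 of the 3 places, about 80 mm apart), pointing away from the robot. The spigots stand on it, feet at z = 3 mm.
- gauge: gap gauge, 2 kg, standing loose on the bench: two steel jaw bars lying flat on risers, undersides 24 mm and tops 36 mm above the bench, 120 x 150 mm overall. Origin on the bench below the middle. A spigot is pushed in along +x with its tube between the bars and its flange under them (74 mm free width, 24 high); the flange cannot pass from above, so it goes in and comes out by the mouth (-x end). A tie bar 10 mm high crosses at x = 41 to 55.
- go_gap (a point): middle of the go gap: 33 mm wide (gauge y), from gauge x = -55 to -35 mm, with a flared lead-in from -67 to -55 in front of it and a pocket 48 mm wide, from -35 to +20, behind it; 30 mm above the bench, axes as the gauge. A spigot is through when its axis is past gauge x = -20 mm.
- nogo_gap (a point): middle of the no-go gap: 24 mm wide, from gauge x = +20 to +45 mm, in line with the go gap; 30 mm above the bench. Its jaws stop the axis of a 30 mm spigot at about gauge x = +11 mm.
- oven: bench drying oven, fixed, 400 mm wide, 270 mm deep, 250 mm tall; origin on the bench below the middle of the chamber mouth, x into the chamber, z up; mouth 280 mm wide (y -140 to +140), chamber from z = 58 to 221 mm; a control column lies at y = +152 to +252.
- oven_door (a joint): drop-down door of the oven: 0 = shut, up to 1.25 rad = fully open (72 degrees down, towards the oven's -x); hinge along the oven's y at point door_hinge. A stiff hinge: the door stays where it is left; moving it takes about 4 to 9 N at the handle. Panel 300 mm wide, 160 mm high, 18 mm thick.
- door_handle (a point): middle of the handle: a steel bar 12 mm thick, 230 mm long along the oven's y, 40 mm beyond the panel's free edge and 30 mm out from its face, on arms 95 mm either side. Can be pinched from above, fingers closing along the oven's x, door shut (bar 260 mm above the bench, 48 mm before the mouth) or open (77 mm, 205 mm). Moves on a circle of radius 206 mm about the hinge.
- door_hinge (a point): middle of the door's hinge line, in the mouth plane 60 mm above the bench
- oven_basket (a joint): how far the basket has come out (m): 0 = in. Links tie it to the door: it comes out 0.12 x the door angle, 150 mm at full opening, and goes back in with the door.
- basket_front (a point): point on the flat floor of the wire basket, 47 mm behind its front edge, at oven y = 0, 114 mm above the bench; moves with it: 92 mm inside the mouth with the door shut, 58 mm before it with the door fully open. Basket 264 mm wide (oven y), 190 mm deep, walls 4 mm thick, 25 mm high. Spigots can stand in a line through this point along the oven's y, 85 mm apart.
- spool: bystander: solder spool, 64 mm across, 52 mm tall, loose on the bench; origin at its underside
- motor: bystander: small brushless motor, 52 mm across, shaft up, loose on the bench; origin at its underside
- transmitter: bystander: black radio transmitter, 125 x 190 mm, loose on the bench; origin at its underside
- propeller: bystander: black two-bladed propeller, 196 mm, loose on the bench; origin at its underside
- screwdriver: bystander: screwdriver, 190 mm long, loose on the bench; origin at its underside
Mind the look-alikes: they are no part of the job. Several things have the shape of the gauge; the one meant has the colours described above. Leave any black look-alike of the spigot_a alone.

How it is judged:
On the way, in this order (a step that is already met when the one before it is completed fails the run):
1. the first (nearest the robot base) spigot has passed the go gap and is in the pocket behind it (x of a_mid in the frame of gauge between -0.02 and 0.018 m and y of a_mid in the frame of gauge between -0.01 and 0.01 m and z of a_mid in the frame of gauge below 0.065 m and angle between a_mid's own z axis and vertical below 0.3 rad), for 0.05 s.
2. the first (nearest the robot base) spigot is pressed against the no-go jaws with over 1 N and stopped (x of a_mid in the frame of gauge between 0.003 and 0.018 m and y of a_mid in the frame of gauge between -0.01 and 0.01 m and z of a_mid in the frame of gauge below 0.065 m and angle between a_mid's own z axis and vertical below 0.3 rad and contact force between spigot_a and gauge above 1 N), for 0.05 s.
3. the middle spigot has passed the go gap and is in the pocket behind it (x of b_mid in the frame of gauge between -0.02 and 0.018 m and y of b_mid in the frame of gauge between -0.01 and 0.01 m and z of b_mid in the frame of gauge below 0.065 m and angle between b_mid's own z axis and vertical below 0.3 rad), for 0.05 s.
4. the middle spigot is pressed against the no-go jaws with over 1 N and stopped (x of b_mid in the frame of gauge between 0.003 and 0.018 m and y of b_mid in the frame of gauge between -0.01 and 0.01 m and z of b_mid in the frame of gauge below 0.065 m and angle between b_mid's own z axis and vertical below 0.3 rad and contact force between spigot_b and gauge above 1 N), for 0.05 s.
5. the last (farthest from the robot base) spigot has passed the go gap and is in the pocket behind it (x of c_mid in the frame of gauge between -0.02 and 0.018 m and y of c_mid in the frame of gauge between -0.01 and 0.01 m and z of c_mid in the frame of gauge below 0.065 m and angle between c_mid's own z axis and vertical below 0.3 rad), for 0.05 s.
6. the last (farthest from the robot base) spigot is pressed against the no-go jaws with over 1 N and stopped (x of c_mid in the frame of gauge between 0.003 and 0.018 m and y of c_mid in the frame of gauge between -0.01 and 0.01 m and z of c_mid in the frame of gauge below 0.065 m and angle between c_mid's own z axis and vertical below 0.3 rad and contact force between spigot_c and gauge above 1 N), for 0.05 s.
At the end, for the whole second after the job is handed in: every spigot present stands upright (within 0.2 rad) and at rest in the basket inside the oven chamber, and the door is shut (under 0.08 rad) (value of joint oven_door below 0.08 rad and x of a_mid in the frame of oven between 0.05 and 0.235 m and y of a_mid in the frame of oven between -0.135 and 0.135 m and z of a_mid in the frame of oven between 0.15 and 0.175 m and angle between each of a_mid, b_mid, c_mid's own z axis and vertical below 0.2 rad and linear speed of each of spigot_a, spigot_b, spigot_c below 0.03 m/s and x of b_mid in the frame of oven between 0.05 and 0.235 m and y of b_mid in the frame of oven between -0.135 and 0.135 m and z of b_mid in the frame of oven between 0.15 and 0.175 m and x of c_mid in the frame of oven between 0.05 and 0.235 m and y of c_mid in the frame of oven between -0.135 and 0.135 m and z of c_mid in the frame of oven between 0.15 and 0.175 m); the robot touches nothing.
It fails at once if the gauge is forced: over 45 N between a spigot and the gauge (contact force between any of spigot_a, spigot_b, spigot_c and gauge above 45 N).
It fails at once if a bystander is moved by more than 40 mm (distance of any of spool, motor, transmitter, propeller, screwdriver from where it was at the start of the episode above 0.04 m).
Of spigot_a, spigot_b, spigot_c only 2 to 3 are there at a start; the rules pass over those that are not, and their reading is None.
At some moment in a run one of gauge may be knocked a few centimetres aside while the robot is not near it.
It also fails if it takes over 210 s, if anything falls off the work surface, if the arm or the gripper's body presses on something with over 40 N, if the wrist force passes 120 N, or if a joint passes its speed limit or range.

## Working session

There is one attempt and no reset: what is moved stays moved. The work goes in short steps, Python scripts to look and compute and a tool call to move; the robot and the scene stay as the last step left them, time stands still between calls to the robot, and variables do not carry over. Pictures are saved under pics/ and viewed, and the job is handed in when it is done.

Besides the shell and the picture viewer there is one more tool, called after ">>>" as name([rows], argument=value, ...), one row to a line, values as JSON. send_rows: Moves the arm, as the interface text tells. Its arguments: {"type":"object","properties":{"increments":{"type":"array","items":{"type":"array","items":{"type":"number"}}}},"required":["increments"]}

```bash
ls; mkdir -p pics
cat > h.py <<'E'
import numpy as np, cv2
from cell import ctrl
def cam(s):
    K=np.array([[s['fx'],0,s['cx']],[0,s['fy'],s['cy']],[0,0,1.]]);D=np.array(s['distortion'],float)
    R=cv2.Rodrigues(np.array(s['rvec'],float))[0];t=np.array(s['tvec'],float).reshape(3)
    return K,D,R,t
def cloud(s):
    K,D,R,t=cam(s)
    v,u=np.mgrid[0:480,0:640]
    p=cv2.undistortPoints(np.stack([u,v],-1).reshape(-1,1,2).astype(float),K,D).reshape(480,640,2)
    z=s['z_map'].astype(float)
    c=np.dstack([p[...,0]*z,p[...,1]*z,z])
    w=(c-t)@R
    w[z==0]=np.nan
    return w
def proj(s,P):
    K,D,R,t=cam(s)
    return cv2.projectPoints(np.array(P,float).reshape(-1,3),np.array(s['rvec'],float),t,K,D)[0].reshape(-1,2)
def onplane(s,uv,z):
    K,D,R,t=cam(s)
    p=cv2.undistortPoints(np.array(uv,float).reshape(-1,1,2),K,D).reshape(-1,2)
    d=np.c_[p,np.ones(len(p))]@R; o=-R.T@t
    k=(z-o[2])/d[:,2]
    return o+d*k[:,None]
def save(s,n):
    cv2.imwrite('pics/'+n+'.png',s['img'][:,:,::-1])
E
python3 - <<'E'
from h import *
for n in('scene','top'):
    s=ctrl.snapshot(n);save(s,n+'0');np.savez('pics/'+n+'0.npz',**{k:np.array(v) for k,v in s.items()})
    for o in('spigot_a','gauge','oven','oven_door','door_handle','mat','spool','motor','transmitter','propeller','screwdriver'):
        r=ctrl.silhouettes(o,s)
        print(n,o,[(round(x['score'],2),[int(b) for b in x['bbox']]) for x in r])
st=ctrl.get_state();print(st)
E
```

```text
pics
scene spigot_a [(0.86, [450, 224, 468, 265]), (0.81, [415, 246, 437, 291]), (0.59, [426, 292, 450, 343])]
scene gauge [(0.71, [398, 272, 470, 354]), (0.67, [389, 214, 446, 246]), (0.67, [126, 214, 164, 255]), (0.58, [288, 278, 356, 331])]
scene oven [(0.84, [0, 163, 207, 371])]
scene oven_door [(0.7, [130, 174, 208, 320])]
scene door_handle [(0.57, [133, 170, 209, 320])]
scene mat [(0.87, [398, 271, 469, 359]), (0.65, [125, 215, 166, 270]), (0.33, [0, 164, 207, 369])]
scene spool [(0.69, [217, 338, 251, 361])]
scene motor [(0.97, [287, 345, 312, 373]), (0.28, [287, 280, 360, 332])]
scene transmitter [(0.88, [345, 350, 474, 426]), (0.17, [133, 174, 210, 321])]
scene propeller [(0.9, [234, 253, 308, 272])]
scene screwdriver [(0.66, [499, 291, 530, 349]), (0.37, [0, 163, 204, 371])]
top spigot_a [(0.71, [215, 248, 233, 262]), (0.56, [210, 192, 230, 208]), (0.56, [181, 288, 202, 304])]
top gauge [(0.8, [197, 306, 253, 362]), (0.6, [278, 194, 329, 240])]
top oven [(0.68, [411, 117, 543, 284])]
top oven_door [(0.64, [413, 154, 433, 276])]
top door_handle [(0.73, [411, 156, 436, 279]),
[... 321 characters left out ...]
]
{'time': 1.2, 'joint_pos': array([-1.37255188e+00,  1.23795490e-01,  1.65032294e+00,  2.74667792e-05,
        1.36748200e+00, -8.26142240e-02]), 'qvel': array([ 8.11417886e-05, -1.18220311e-03,  8.94645252e-04,  3.71379961e-04,
       -4.55971216e-05, -9.32699171e-04]), 'joint_efforts': array([ 6.24198201e-04, -4.17588043e+01, -3.60224068e+01,  7.74661149e-02,
        4.30599076e-02, -3.03300681e-05]), 'tcp_pos': array([ 0.18013448, -0.62452413,  0.23664556]), 'tool_rot': array([ 7.99116841e-01, -6.01175743e-01,  6.04245119e-06, -1.26299917e-05]), 'force': array([ 0.3927511 , -0.56380667,  0.2262421 ]), 'torque': array([0.02550323, 0.03343083, 0.05876191]), 'finger_gap': 0.998828144021925}
```

View pics/scene0.png

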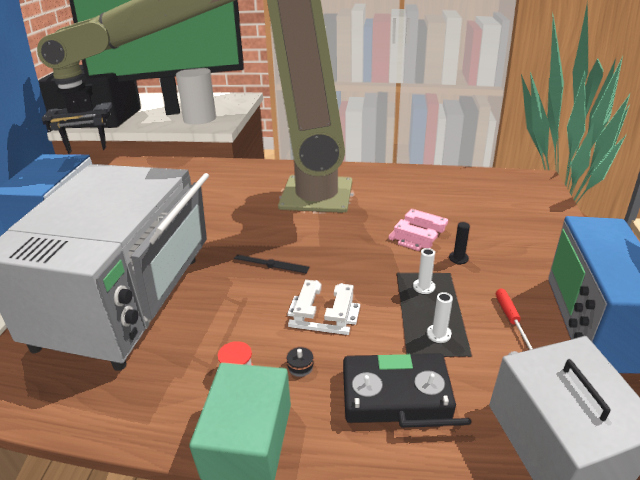

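View pics/top0.png

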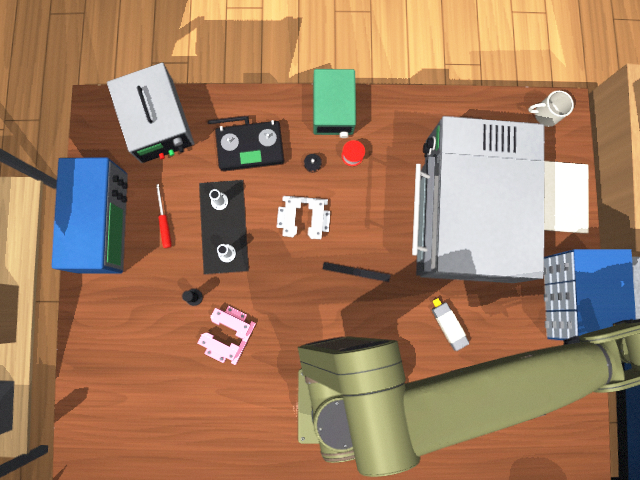

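Two white spigots stand on the mat (top image 226,252 and 219,198). The steel-white gauge is at (305,217), with a pink look-alike at (228,335) and a black look-alike spigot at (193,296). The oven is on the right, door shut.

Run:
```python
from h import *
S={n:dict(np.load(f'pics/{n}0.npz')) for n in('top','scene')}
s=S['top'];w=cloud(s)
R=cam(s)[2];t=cam(s)[3];print('cam pos',-R.T@t, -cam(S['scene'])[2].T@cam(S['scene'])[3], s['fx'])
for n,uv in dict(a=(226,252),b=(219,198),mat1=(204,185),mat2=(241,183),mat3=(247,270),mat4=(205,272)).items():
    print(n,w[uv[1],uv[0]].round(3))
# each: height map crop of gauge
print('--- gauge')
sel=(w[...,2]>0.028)&(w[...,2]<0.05)
g=np.zeros_like(sel);g[185:250,265:340]=1
P=w[sel&g];print(len(P),P.min(0),P.max(0))
img=cv2.resize(s['img'][180:290,190:350],None,fx=5,fy=5,interpolation=cv2.INTER_CUBIC);cv2.imwrite('pics/crop0.png',img[:,:,::-1])
s=S['scene'];img=cv2.resize(s['img'][215:365,270:480],None,fx=3.8,fy=3.8,interpolation=cv2.INTER_CUBIC);cv2.imwrite('pics/crop1.png',img[:,:,::-1])
# spigot tops via height
for n in S:
    w=cloud(S[n]); m=(w[...,2]>0.06)&(w[...,2]<0.115)&(w[...,1]>-0.6)&(w[...,1]<0.7)&(w[...,0]<0.75)&(w[...,0]>0.25)
    k,l,stt,c=cv2.connectedComponentsWithStats(m.astype(np.uint8))
    for i in range(1,k):
        if stt[i,4]>15:
            P=w[l==i]; T=P[P[:,2]>0.093]
            print(n,c[i].round(),stt[i,4],P.mean(0).round(4),P.min(0).round(3),P.max(0).round(3), T.mean(0).round(4) if len(T) else '')
```

```text
cam pos [0.25289624 0.08797707 1.69601226] [1.34514077 0.20285132 0.74048044] 588.4549666325432
a [0.42  0.299 0.111]
b [0.572 0.323 0.095]
mat1 [ 0.63   0.383 -0.   ]
mat2 [0.634 0.273 0.007]
mat3 [0.379 0.251 0.013]
mat4 [0.373 0.371 0.01 ]
--- gauge
930 [0.46633503 0.03293337 0.02807713] [0.58466426 0.14748767 0.04985993]
top [161. 147.] 351 [0.7209 0.4934 0.091 ] [0.696 0.418 0.06 ] [0.749 0.572 0.115] [0.7221 0.4866 0.1051]
top [426. 155.] 27 [ 0.7009 -0.2575  0.0857] [ 0.693 -0.262  0.062] [ 0.712 -0.244  0.115] [ 0.6995 -0.254   0.1084]
top [117. 222.] 711 [0.5057 0.6091 0.0884] [0.368 0.595 0.06 ] [0.667 0.699 0.115] [0.5158 0.6073 0.1037]
top [436. 175.] 29 [ 0.6438 -0.2864  0.0808] [ 0.63  -0.293  0.06 ] [ 0.649 -0.278  0.113] [ 0.6477 -0.2823  0.1054]
top [419. 211.] 113 [ 0.5373 -0.2317  0.094 ] [ 0.44  -0.242  0.064] [ 0.642 -0.224  0.115] [ 0.5378 -0.2309  0.1029]
top [215. 196.] 126 [0.5766 0.3336 0.0985] [0.563 0.319 0.061] [0.594 0.35  0.112] [0.5784 0.3349 0.1042]
top [434. 230.] 21 [ 0.4882 -0.2807  0.0621] [ 0.471 -0.286  0.06 ] [ 0.508 -0.274  0.068] 
top [223. 2
[... 729 characters left out ...]
0.102] [0.3077 0.4021 0.0986]
scene [135. 246.] 57 [ 0.4857 -0.3499  0.114 ] [ 0.452 -0.358  0.111] [ 0.524 -0.343  0.115] [ 0.4857 -0.3499  0.114 ]
scene [592. 315.] 2257 [0.5926 0.6253 0.0892] [0.381 0.594 0.06 ] [0.674 0.7   0.115] [0.595  0.6223 0.1034]
scene [427. 259.] 271 [0.4382 0.308  0.0881] [0.415 0.295 0.061] [0.449 0.323 0.108] [0.4351 0.3084 0.102 ]
scene [443. 305.] 352 [0.5901 0.3323 0.0886] [0.567 0.319 0.06 ] [0.6   0.349 0.106] [0.5868 0.3329 0.1013]
scene [ 21. 326.] 591 [ 0.7468 -0.493   0.0884] [ 0.742 -0.539  0.06 ] [ 0.75  -0.437  0.115] [ 0.7469 -0.4917  0.1039]
scene [512. 352.] 23 [0.7297 0.4385 0.1112] [0.726 0.43  0.107] [0.733 0.448 0.114] [0.7297 0.4385 0.1112]
```

View pics/crop0.png

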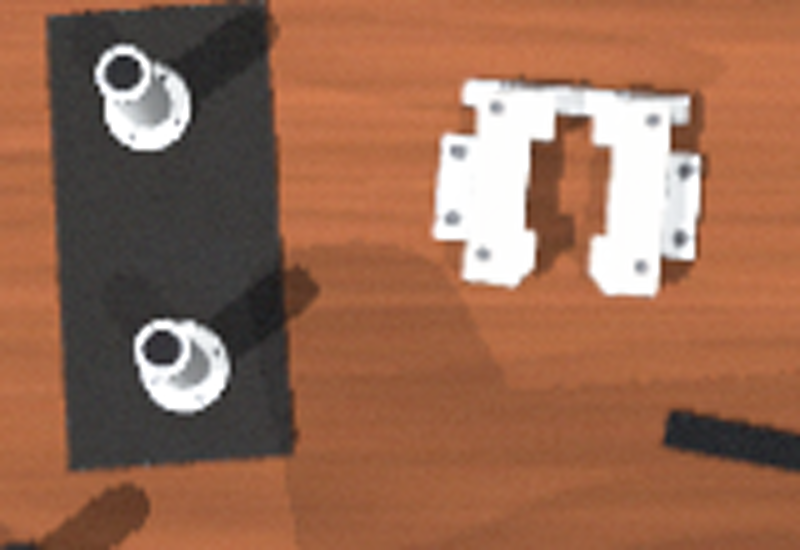

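View pics/crop1.png

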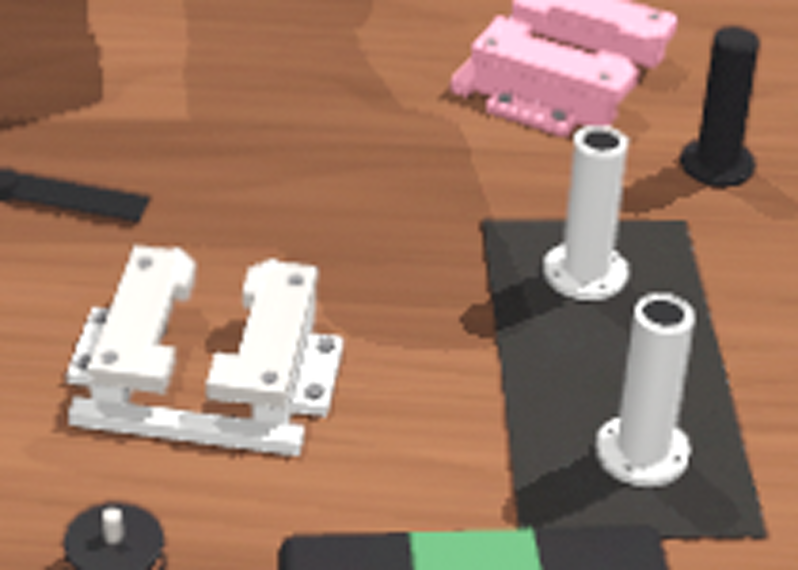

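```bash
cat > fit.py <<'E'
from h import *
from scipy.optimize import minimize
def rect(x0,x1,y0,y1): return np.array([[x0,y0],[x1,y0],[x1,y1],[x0,y1]],float)
def gauge_polys():
    # inner void of the jaws at z=.036: opening from mouth to no-go end
    void=np.array([[-67,-28],[-55,-16.5],[-35,-16.5],[-35,-24],[20,-24],[20,-12],[41,-12],[41,12],[20,12],[20,24],[-35,24],[-35,16.5],[-55,16.5],[-67,28]])/1000.
    return void
def spig_mask(s,x,y,z0,ss=4):
    a=np.linspace(0,2*np.pi,40,endpoint=False)
    m=np.zeros((480,640),np.uint8)
    for r,za,zb in((.025,0,.006),(.015,.006,.1)):
        P=np.r_[np.c_[x+r*np.cos(a),y+r*np.sin(a),0*a+z0+za],np.c_[x+r*np.cos(a),y+r*np.sin(a),0*a+z0+zb]]
        h=cv2.convexHull(proj(s,P).astype(np.float32))
        cv2.fillConvexPoly(m,np.round(h*16).astype(np.int32),255,cv2.LINE_AA,4)
    return m.astype(float)/255
def bright(s,col=None):
    i=s['img'].astype(float);mn=i.min(2);return np.clip((mn-95)/90,0,1)
def spigot(S,x,y,z0=.003):
    # similarity of white/grey pixels vs model; per camera and joint
    out=[]
    for sub in ([S[0]],[S[1]],S):
        def f(p):
            e=0
            for s in sub:
                m=spig_mask(s,p[0],p[1],z0)
                i=s['img'].astype(float); sat=i.max(2)-i.min(2)
                b=((i.min(2)>100)&(sat<40)).astype(float)
                u,v=proj(s,[[x,y,.05]])[0].astype(int)
                w=np.s_[v-45:v+45,u-35:u+35]
                e+=((m-b)[w]**2).sum()
            return e
        r=minimize(f,[x,y],method='Nelder-Mead',options=dict(initial_simplex=[[x,y],[x+.008,y],[x,y+.008]],xatol=1e-4,fatol=.01))
        out.append((r.x.round(4),round(r.fun,1)))
    return out
def line_edges(P2):
    return cv2.minAreaRect(P2.astype(np.float32))
E
python3 - <<'E'
from fit import *
S=[dict(np.load(f'pics/{n}0.npz')) for n in('top','scene')]
for xy in((.43,.309),(.58,.334)): print(spigot(S,*xy))
w=cloud(S[0])
for lo,hi,reg in((.235,.258,np.s_[100:300,400:560]),(.253,.275,np.s_[130:300,400:440])):
    P=w[reg].reshape(-1,3);P=P[(P[:,2]>lo)&(P[:,2]<hi)]
    print(len(P),P.mean(0).round(4),P.min(0).round(3),P.max(0).round(3))
    c=cv2.minAreaRect(P[:,:2].astype(np.float32));print(c)
s=S[0]
cv2.imwrite('pics/crop2.png',cv2.resize(s['img'][110:290,400:560],None,fx=3.3,fy=3.3,interpolation=cv2.INTER_CUBIC)[:,:,::-1])
s=S[1]
cv2.imwrite('pics/crop3.png',cv2.resize(s['img'][150:380,0:220],None,fx=2.6,fy=2.6,interpolation=cv2.INTER_CUBIC)[:,:,::-1])
E
```

```text
[(array([0.4279, 0.3113]), np.float64(111.5)), (array([0.4283, 0.3095]), np.float64(551.0)), (array([0.4279, 0.3099]), np.float64(667.9))]
[(array([0.5812, 0.3361]), np.float64(53.5)), (array([0.5811, 0.3343]), np.float64(474.4)), (array([0.5809, 0.3346]), np.float64(534.3))]
16239 [ 0.5452 -0.3857  0.2505] [ 0.34  -0.537  0.235] [ 0.759 -0.179  0.258]
((0.5532844662666321, -0.35777798295021057), (0.3391656279563904, 0.40539881587028503), 85.91045379638672)
472 [ 0.5061 -0.1929  0.2618] [ 0.36  -0.249  0.253] [ 0.628 -0.178  0.273]
((0.4944186508655548, -0.2168300747871399), (0.0698842778801918, 0.26554006338119507), 87.27620697021484)
```

View pics/crop2.png

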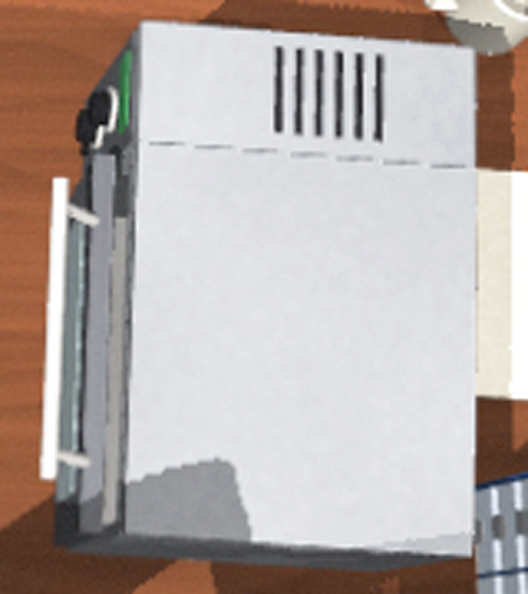

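View pics/crop3.png

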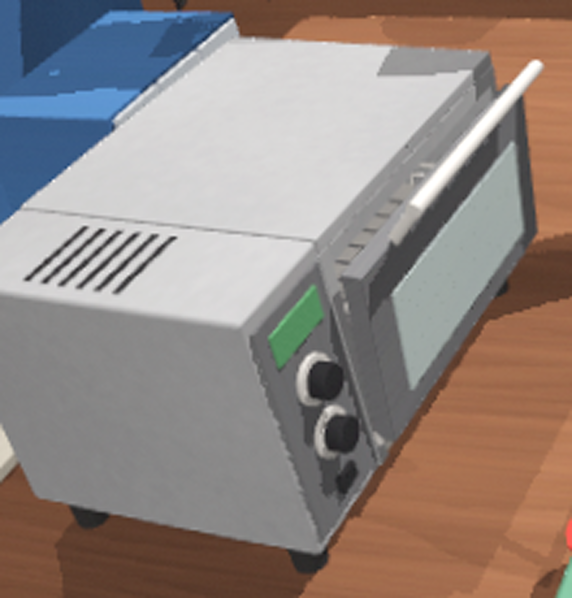

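Run:
```python
from fit import *
S=[dict(np.load(f'pics/{n}0.npz')) for n in('top','scene')]
s=S[0];w=cloud(s)
# oven top quad corners from crop2 pixels (/3.3)
px=np.array([[143,21],[473,47],[471,554],[126,534]])/3.3+[400,110]
print(onplane(s,px,.25).round(4))
# handle ends
hp=np.array([[60,178],[47,478]])/3.3+[400,110]
for z in(.25,.24,.23): print(z,onplane(s,hp,z).round(4))
m=np.zeros((480,640),bool);m[150:270,408:422]=1
i=s['img'].min(2);mm=m&(i>190)
P=w[mm];print('bar',len(P),np.nanmedian(P,0),np.nanpercentile(P,[5,95],axis=0).round(3))
# scene cam: handle bar
s=S[1];w=cloud(s)
hp=np.array([[537,65],[415,208]])/2.6+[0,150]
for u,v in hp.astype(int): print(u,v,w[v-1:v+2,u-1:u+2].reshape(-1,3).round(3).tolist()[4])
for z in(.25,.24,.23,.22): print(z,onplane(s,hp,z).round(4))
```

```text
[[ 0.7576 -0.2714  0.25  ]
 [ 0.7405 -0.536   0.25  ]
 [ 0.3406 -0.5103  0.25  ]
 [ 0.3565 -0.2447  0.25  ]]
0.25 [[ 0.6305 -0.202   0.25  ]
 [ 0.3987 -0.1859  0.25  ]]
0.24 [[ 0.6331 -0.204   0.24  ]
 [ 0.3998 -0.1878  0.24  ]]
0.23 [[ 0.6358 -0.206   0.23  ]
 [ 0.4008 -0.1897  0.23  ]]
bar 426 [ 0.50962363 -0.19081631  0.26206672] [[ 0.412 -0.202  0.255]
 [ 0.614 -0.182  0.268]]
206 175 [0.407, -0.182, 0.261]
159 230 [0.627, -0.201, 0.257]
0.25 [[ 0.3852 -0.1901  0.25  ]
 [ 0.6162 -0.2062  0.25  ]]
0.24 [[ 0.3656 -0.1982  0.24  ]
 [ 0.6014 -0.2146  0.24  ]]
0.23 [[ 0.346  -0.2062  0.23  ]
 [ 0.5865 -0.2229  0.23  ]]
0.22 [[ 0.3265 -0.2142  0.22  ]
 [ 0.5716 -0.2312  0.22  ]]
```

The door is slightly ajar, with the handle centre near (0.514, -0.193, 0.257). Only two spigots are present, about 155 mm apart, so those are a and c. Now moving to the handle.

>>> send_rows([
  [0.5,0,0,50,0],
  [0.58,0,10,55,-5],
  [0.58,25,35,40,-5],
  [0.58,30,40,10,-5],
  [0.58,30,40,0,-5],
  [0.58,30,40,0,0],
  [0.58,30,40,0,0],
  [0.58,35,40,0,0],
  [0.58,35,40,0,0],
  [0.58,35,45,0,0],
  [0.58,35,45,0,0],
  [0.58,35,40,0,0],
])

```text
time: 2.7
tcp_pos: [0.501, -0.2078, 0.392]
tool_rot: [-0.683, 0.731, -0.0, 0.0]
force: [-0.4, 0.1, 0.5]
finger_gap: 0.417
```

>>> send_rows([
  [0.58,12,15,-40,0],
  [0.58,0,0,-35,0],
  [0.58,0,0,0,0],
])

```text
time: 3.08
tcp_pos: [0.5108, -0.1935, 0.313]
tool_rot: [-0.683, 0.731, 0.003, -0.001]
force: [-0.5, 0.1, 0.3]
finger_gap: 0.421
```

Run:
```python
from fit import *
s=ctrl.snapshot('scene');save(s,'d1')
cv2.imwrite('pics/d1c.png',cv2.resize(s['img'][60:320,60:320],None,fx=2.3,fy=2.3,interpolation=cv2.INTER_CUBIC)[:,:,::-1])
print(ctrl.get_state()['tcp_pos'])
```

```text
[ 0.51164244 -0.19425951  0.31582863]
```

View pics/d1c.png

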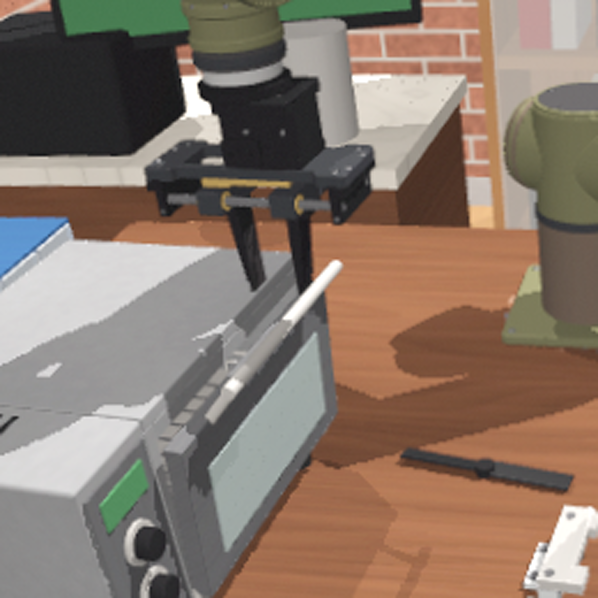

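>>> send_rows([
  [0.58,2,1,-30,0],
  [0.58,0,0,-26,0],
  [0.58,0,0,0,0],
])

```text
time: 3.5
tcp_pos: [0.5137, -0.1939, 0.2607]
tool_rot: [-0.682, 0.731, 0.001, -0.0]
force: [0.4, 0.4, -0.2]
finger_gap: 0.416
```

Run:
```python
from fit import *
s=ctrl.snapshot('scene');save(s,'d1')
cv2.imwrite('pics/d2c.png',cv2.resize(s['img'][120:260,110:260],None,fx=4,fy=4,interpolation=cv2.INTER_CUBIC)[:,:,::-1])
s=ctrl.snapshot('top')
cv2.imwrite('pics/d2t.png',cv2.resize(s['img'][140:290,390:480],None,fx=4,fy=4,interpolation=cv2.INTER_CUBIC)[:,:,::-1])
print(ctrl.get_state()['tcp_pos'])
```

```text
[ 0.51487352 -0.19430188  0.26319519]
```

View pics/d2c.png

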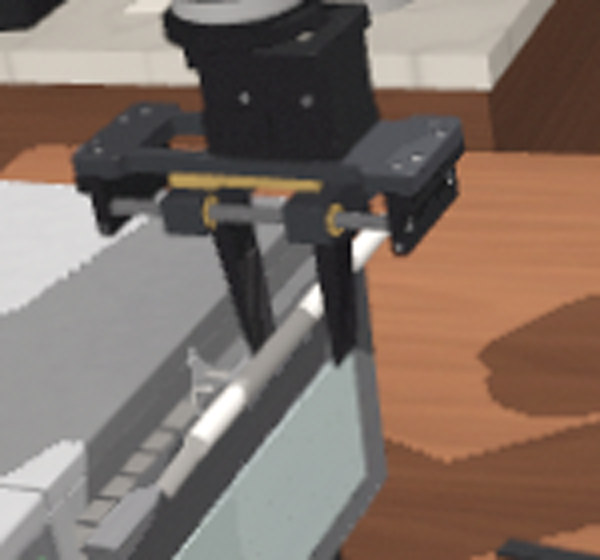

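The bar lies between the two fingers; closing.

>>> send_rows([
  [1,0,0,-2,0],
  [1,0,0,0,0],
  [1,0,0,0,0],
  [1,0,0,0,0],
])

```text
time: 4.1
tcp_pos: [0.5142, -0.1936, 0.2591]
tool_rot: [-0.683, 0.731, -0.0, 0.0]
force: [-0.6, 0.2, 1.6]
finger_gap: 0.123
```

>>> send_rows([
  [1,1.3,19.4,-6.8,0],
  [1,1.2,18.7,-8.7,0],
  [1,1.2,17.7,-10.5,0],
  [1,1.1,16.5,-12.3,0],
  [1,1,15.2,-13.8,0],
  [1,0.9,13.8,-15.3,0],
])

```text
time: 4.85
tcp_pos: [0.5215, -0.0915, 0.1904]
tool_rot: [-0.683, 0.731, -0.001, 0.0]
force: [4.3, -7.1, -0.5]
finger_gap: 0.118
```

>>> send_rows([
  [1,0.8,12.2,-16.6,0],
  [1,0.7,10.5,-17.8,0],
  [1,0.6,8.6,-18.7,0],
  [1,0.4,6.7,-19.5,0],
  [1,0.3,4.8,-20,0],
  [1,0.2,2.5,-18.4,0],
  [1,0,0,0,0],
])

```text
time: 5.72
tcp_pos: [0.5257, -0.0493, 0.0813]
tool_rot: [-0.683, 0.73, -0.004, -0.001]
force: [3.4, -14.9, 3.9]
finger_gap: 0.115
```

Run:
```python
from fit import *
s=ctrl.snapshot('scene');save(s,'d3')
```

```text
(no output)
```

View pics/d3.png

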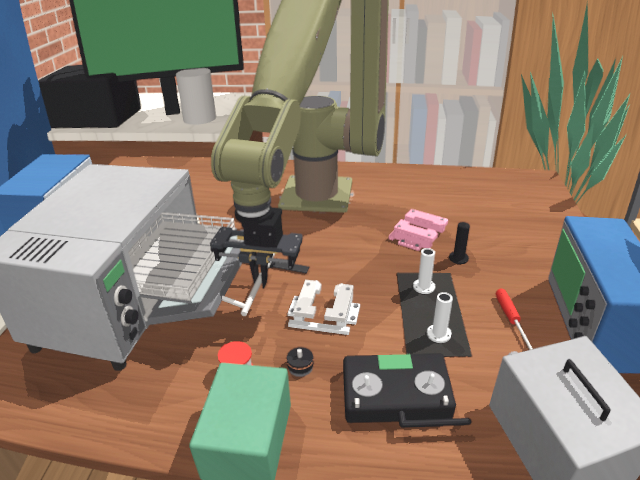

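The door is open and the basket is out. Releasing and rising, then heading to spigot a, turning the jaws towards world x.

>>> send_rows([
  [0.55,0,0,0,0],
  [0.55,0,0,0,0],
  [0.55,0,0,0,0],
  [0.55,0,0,30,0],
  [0.55,0,0,50,0],
  [0.55,0,0,60,8],
  [0.55,0,40,40,10],
  [0.5,-10,45,0,10],
  [0.5,-15,45,0,10],
  [0.5,-15,45,0,10],
  [0.5,-15,45,0,10],
  [0.5,-15,45,0,10],
])

```text
time: 7.28
tcp_pos: [0.4522, 0.2199, 0.2594]
tool_rot: [0.975, -0.221, -0.001, -0.0]
force: [0.4, 0.3, -1.0]
finger_gap: 0.5
```

Run:
```python
from fit import *
for n in('top','scene'):
    s=ctrl.snapshot(n);save(s,n+'1');np.savez('pics/'+n+'1.npz',**{k:np.array(v) for k,v in s.items()})
```

```text
(no output)
```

View pics/top1.png

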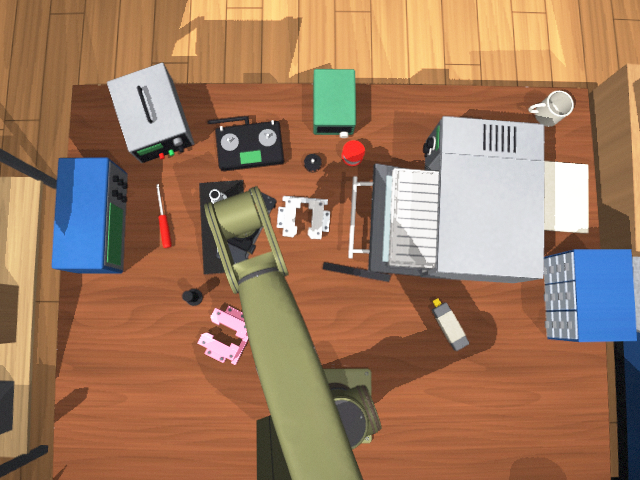

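```bash
cat >> fit.py <<'E'
def gfit(s,p0,verbose=False):
    b=cv2.GaussianBlur(s['img'].min(2).astype(np.float32),(0,0),.6)
    def samp(p,Q,z=.036):
        c,sn=np.cos(p[2]),np.sin(p[2])
        X=np.c_[p[0]+c*Q[:,0]-sn*Q[:,1],p[1]+sn*Q[:,0]+c*Q[:,1],np.full(len(Q),z)]
        uv=proj(s,X).astype(np.float32)
        return cv2.remap(b,uv[:,0],uv[:,1],cv2.INTER_LINEAR).ravel()
    E=[]
    def seg(a,b_,n):  # n = direction to solid
        for t in np.linspace(.12,.88,12): E.append((*(np.array(a)*(1-t)+np.array(b_)*t),*n))
    for sg in(1,-1):
        seg((-55,16.5*sg),(-35,16.5*sg),(0,sg));seg((-35,24*sg),(20,24*sg),(0,sg));seg((20,12*sg),(41,12*sg),(0,sg))
        seg((-35,17*sg),(-35,23*sg),(-1,0)); seg((20,13*sg),(20,23*sg),(1,0))
    E=np.array(E);Q=E[:,:2]/1000;N=E[:,2:]
    def f(p):
        d=0
        for o in(.0015,.003,.0045): d+=(samp(p,Q+N*o)-samp(p,Q-N*o)).mean()
        return -d
    best=None
    for dx in(-.006,0,.006):
        r=minimize(f,[p0[0]+dx,p0[1],p0[2]],method='Nelder-Mead',options=dict(initial_simplex=np.array([[p0[0]+dx,p0[1],p0[2]]])+np.array([[0,0,0],[.006,0,0],[0,.005,0],[0,0,.06]]),xatol=5e-5,fatol=.01))
        if best is None or r.fun<best.fun: best=r
    return best.x,best.fun
def gdraw(s,p,fn,z=.036,extra=None):
    c,sn=np.cos(p[2]),np.sin(p[2]);Q=gauge_polys()
    X=np.c_[p[0]+c*Q[:,0]-sn*Q[:,1],p[1]+sn*Q[:,0]+c*Q[:,1],np.full(len(Q),z)]
    uv=proj(s,X);u0,v0=uv.mean(0).astype(int)-35
    im=cv2.resize(s['img'][v0:v0+70,u0:u0+70],None,fx=8,fy=8,interpolation=cv2.INTER_CUBIC)[:,:,::-1].copy()
    cv2.polylines(im,[np.round((uv-[u0,v0]+.5)*8).astype(int)],True,(0,0,255),1)
    cv2.imwrite(fn,im)
E
python3 - <<'E'
from fit import *
for k in '01':
    s=dict(np.load(f'pics/top{k}.npz'))
    p,f=gfit(s,[.525,.09,-.05]);print(k,p.round(4),f)
gdraw(s,p,'pics/g1.png')
s=dict(np.load('pics/scene1.npz'));q,f=gfit(s,p);print(q,f);gdraw(s,p,'pics/g1s.png')
E
```

```text
0 [ 0.5351  0.0894 -0.081 ] -380.83843994140625
1 [ 0.535   0.0893 -0.0799] -355.848876953125
[ 0.5369276   0.08783249 -0.07680362] -252.9508819580078
```

View pics/g1.png

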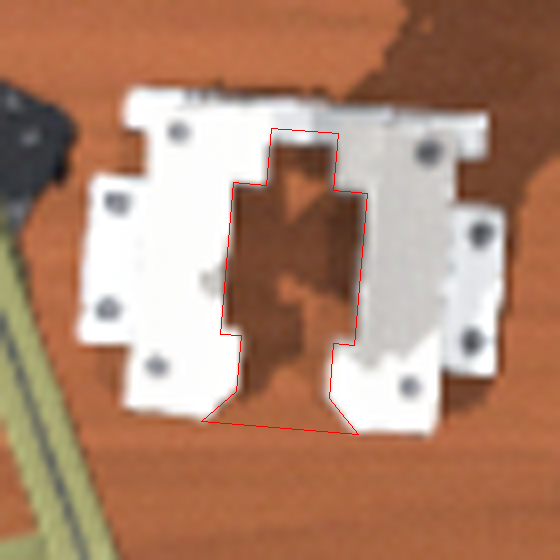

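View pics/g1s.png

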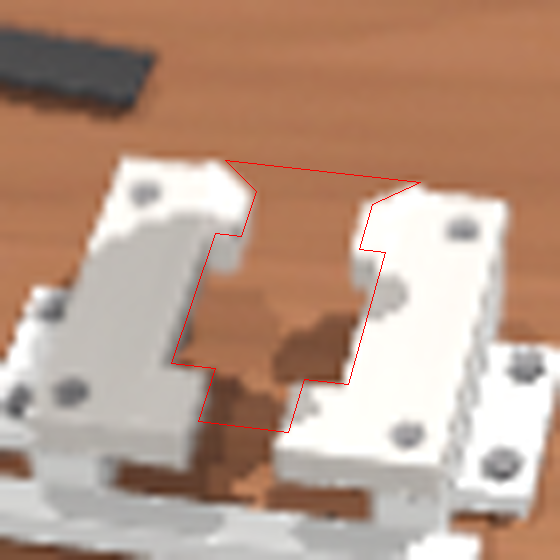

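The outline fits both views: gauge at (0.536, 0.089), yaw −4.5°, mouth towards the robot. Going to spigot a now.

>>> send_rows([
  [0.35,-8,30,0,8],
  [0.35,-8,30,0,8],
  [0.35,-8,30,0,5.5],
  [0.35,0,0,-40,0],
  [0.35,0,0,-40,0],
  [0.35,0,0,-20,0],
  [0.35,0,0,0,0],
])

```text
time: 8.25
tcp_pos: [0.4289, 0.3072, 0.1584]
tool_rot: [0.999, -0.039, -0.002, 0.001]
force: [-0.7, 0.3, -0.1]
finger_gap: 0.65
```

Run:
```python
from fit import *
s=ctrl.snapshot('scene');save(s,'a1')
cv2.imwrite('pics/a1c.png',cv2.resize(s['img'][170:360,340:500],None,fx=3.5,fy=3.5,interpolation=cv2.INTER_CUBIC)[:,:,::-1])
print(ctrl.get_state()['tcp_pos'])
```

```text
[0.42993529 0.30782164 0.16031925]
```

View pics/a1c.png

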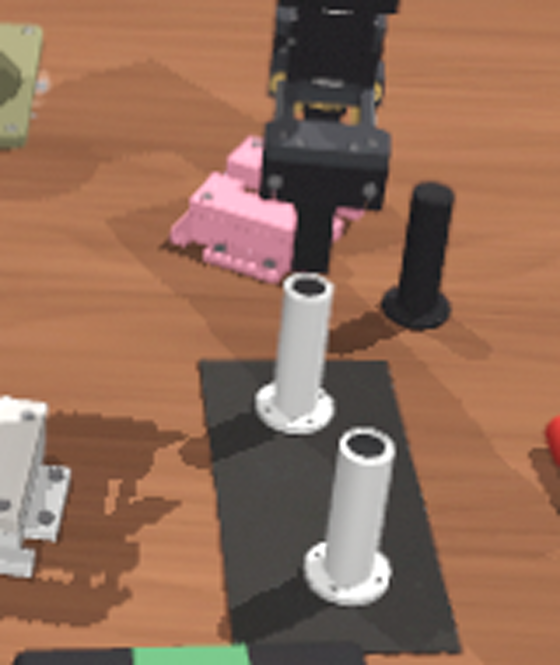

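>>> send_rows([
  [0.35,-1,2.5,-30,0],
  [0.35,0,0,-30,0],
  [0.35,0,0,-19,0],
  [0.35,0,0,0,0],
  [1,0,0,0,0],
  [1,0,0,0,0],
  [1,0,0,0,0],
  [1,0,0,0,0],
])

```text
time: 9.3
tcp_pos: [0.4291, 0.3107, 0.0817]
tool_rot: [0.999, -0.038, 0.0, -0.0]
force: [-0.3, -1.0, 1.4]
finger_gap: 0.308
```

>>> send_rows([
  [1,0,0,25,0],
  [1,0,0,25,0],
  [1,0,-30,0,0],
  [1,-1,-45,0,0],
  [1,-1,-45,0,0],
  [1,-1,-45,0,0],
  [1,0,-45,-15,0],
  [1,0,-3,-25,0],
  [1,0,0,-6,0],
  [1,0,0,0,0],
  [1,0,0,0,0],
])

```text
time: 10.68
tcp_pos: [0.4264, 0.0982, 0.0862]
tool_rot: [0.999, -0.038, 0.001, -0.0]
force: [-0.1, -0.4, -1.9]
finger_gap: 0.312
```

```bash
cat > look.py <<'E'
from fit import *
import sys
def held(tag,z0,zg=.003):
    s=ctrl.snapshot('scene');save(s,tag)
    np.savez(f'pics/{tag}.npz',**{k:np.array(v) for k,v in s.items()})
    st=ctrl.get_state();tp=st['tcp_pos'];print('tcp',tp.round(4),'F',st['force'].round(1))
    q,f=gfit(s,[.536,.0887,-.079]);print('gauge(scene)',q.round(4),round(f))
    # fit x,y of held spigot, foot height z0 , lower part only
    def fe(p):
        m=spig_mask(s,p[0],p[1],p[2]);i=s['img'].astype(float)
        b=((i.min(2)>100)&(i.max(2)-i.min(2)<40)).astype(float)
        u,v=proj(s,[[p[0],p[1],p[2]]])[0]; v2=int(proj(s,[[tp[0],tp[1],tp[2]-.025]])[0][1]);u=int(u)
        w=np.s_[v2:int(proj(s,[[tp[0]+.03,tp[1],z0]])[0][1])+12,u0-30:u0+30]
        return ((m-b)[w]**2).sum()
    u0=int(proj(s,[[tp[0],tp[1],z0]])[0][0])
    r=minimize(fe,[tp[0],tp[1],z0],method='Nelder-Mead',options=dict(initial_simplex=np.array([[tp[0],tp[1],z0]])+np.array([[0,0,0],[.008,0,0],[0,.008,0],[0,0,.006]]),xatol=1e-4,fatol=.01))
    print('spigot',r.x.round(4),round(r.fun),'minus tcp',(r.x[:2]-tp[:2]).round(4))
    c,sn=np.cos(q[2]),np.sin(q[2]);d=r.x[:2]-q[:2]
    print('in gauge frame mm',(1000*np.array([c*d[0]+sn*d[1],-sn*d[0]+c*d[1]])).round(1))
    u,v=proj(s,[[q[0],q[1],.036]])[0].astype(int)
    im=cv2.resize(s['img'][v-90:v+60,u-80:u+80],None,fx=4,fy=4,interpolation=cv2.INTER_CUBIC)[:,:,::-1].copy()
    m=spig_mask(s,*r.x)[v-90:v+60,u-80:u+80];m=cv2.resize((m*255).astype(np.uint8),None,fx=4,fy=4)
    cs=cv2.findContours((m>127).astype(np.uint8),cv2.RETR_EXTERNAL,cv2.CHAIN_APPROX_NONE)[0];cv2.drawContours(im,cs,-1,(0,0,255),1)
    cv2.imwrite(f'pics/{tag}c.png',im)
if __name__=='__main__': held(sys.argv[1],float(sys.argv[2]))
E
python3 look.py h1 .007
```

```text
tcp [0.4265 0.0982 0.0863] F [-0.  -0.4 -1.7]
gauge(scene) [ 0.537   0.0879 -0.0859] -306
spigot [0.4277 0.0966 0.0079] 610 minus tcp [ 0.0012 -0.0015]
in gauge frame mm [-109.6   -0.7]
```

View pics/h1c.png

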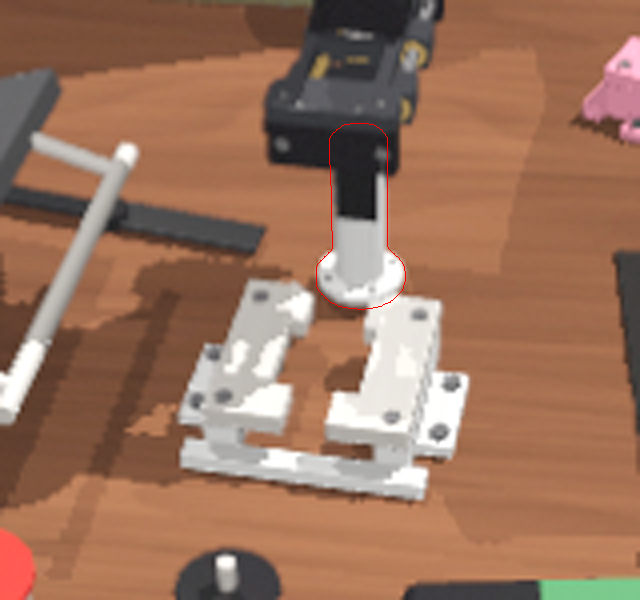

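>>> send_rows([
  [1,20,-1.6,-4,0],
  [1,15,-1.2,0,0],
  [1,8,-0.6,0,0],
  [1,8,-0.6,0,0],
  [1,8,-0.6,0,0],
])

```text
time: 11.35
tcp_pos: [0.4851, 0.093, 0.0813]
tool_rot: [0.999, -0.038, -0.0, 0.0]
force: [-0.0, 0.8, -1.8]
finger_gap: 0.311
```

>>> send_rows([
  [1,8,-0.6,0,0],
  [1,8,-0.6,0,0],
  [1,8,-0.6,0,0],
  [1,8,-0.6,0,0],
  [1,8,-0.6,0,0],
])

```text
time: 11.98
tcp_pos: [0.5253, 0.0899, 0.0812]
tool_rot: [0.999, -0.038, 0.0, 0.0]
force: [-0.5, 0.4, -2.2]
finger_gap: 0.31
```

```bash
python3 look.py h2 .003
```

```text
tcp [0.5263 0.0898 0.0815] F [ 0.2  0.2 -1.7]
gauge(scene) [ 0.5507  0.0872 -0.0556] -123
spigot [0.5299 0.089  0.0032] 1627 minus tcp [ 0.0036 -0.0009]
in gauge frame mm [-20.8   0.6]
```

View pics/h2c.png

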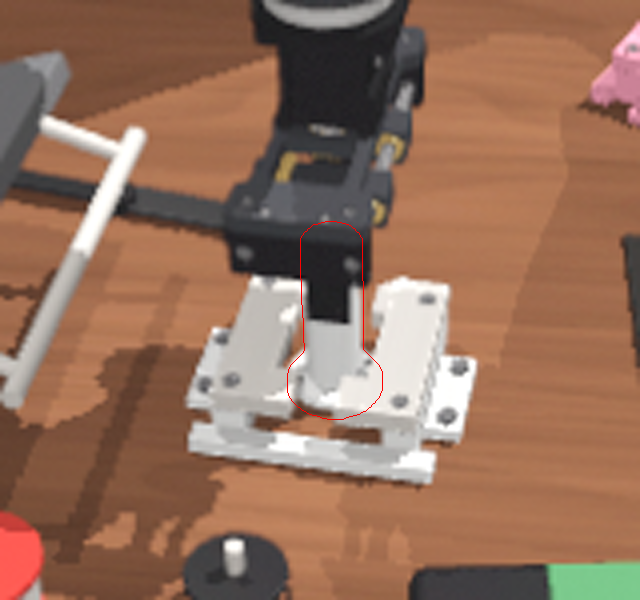

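>>> send_rows([
  [1,5,-0.4,0,0],
  [1,5,-0.4,0,0],
  [1,3,-0.2,0,0],
  [1,2,-0.2,0,0],
  [1,0,0,0,0],
])

```text
time: 12.65
tcp_pos: [0.5398, 0.0888, 0.0813]
tool_rot: [0.999, -0.038, -0.0, 0.0]
force: [0.6, -0.4, -0.9]
finger_gap: 0.31
```

>>> send_rows([
  [1,2,-0.2,0,0],
  [1,2,-0.2,0,0],
  [1,0,0,0,0],
])

```text
time: 13.02
tcp_pos: [0.544, 0.0883, 0.0813]
tool_rot: [0.999, -0.039, 0.0, -0.0]
force: [0.9, 0.6, -1.9]
finger_gap: 0.312
```

>>> send_rows([
  [1,2,-0.2,0,0],
  [1,0,0,0,0],
])

```text
time: 13.28
tcp_pos: [0.5459, 0.0882, 0.0813]
tool_rot: [0.999, -0.038, 0.0, -0.0]
force: [0.5, 0.3, -1.5]
finger_gap: 0.312
```

>>> send_rows([
  [1,1,-0.1,0,0],
  [1,0,0,0,0],
])

```text
time: 13.52
tcp_pos: [0.5469, 0.0881, 0.0813]
tool_rot: [0.999, -0.038, 0.0, 0.0]
force: [0.8, -0.1, -1.8]
finger_gap: 0.315
```

>>> send_rows([
  [1,1.5,-0.1,0,0],
  [1,0,0,0,0],
])

```text
time: 13.78
tcp_pos: [0.5484, 0.088, 0.0813]
tool_rot: [0.999, -0.039, 0.0, -0.0]
force: [0.2, 0.3, -1.5]
finger_gap: 0.313
```

>>> send_rows([
  [1,1,-0.1,0,0],
  [1,0,0,0,0],
])

```text
time: 14.02
tcp_pos: [0.549, 0.088, 0.0811]
tool_rot: [0.999, -0.039, -0.0, -0.0]
force: [-1.2, 0.1, -2.2]
finger_gap: 0.31
```

>>> send_rows([
  [1,0.5,0,0,0],
  [1,0,0,0,0],
])

```text
time: 14.28
tcp_pos: [0.5493, 0.088, 0.081]
tool_rot: [0.999, -0.039, -0.001, -0.0]
force: [-3.5, 2.2, -1.6]
finger_gap: 0.315
```

>>> send_rows([
  [1,0.5,0,0,0],
  [1,0,0,0,0],
])

```text
time: 14.52
tcp_pos: [0.5496, 0.088, 0.0809]
tool_rot: [0.999, -0.039, -0.001, -0.0]
force: [-5.4, 1.6, -1.0]
finger_gap: 0.313
```

Stopped by the no-go at 5.4 N. Drawing it back out.

>>> send_rows([
  [1,-3,0.2,0,0],
  [1,-10,0.8,0,0],
  [1,-12,1,0,0],
  [1,-12,1,0,0],
  [1,-12,1,0,0],
  [1,-12,1,0,0],
  [1,-12,1,0,0],
  [1,-20,1.6,0,0],
  [1,-25,2,0,0],
  [1,-7,0,0,0],
  [1,0,0,0,0],
])

```text
time: 15.9
tcp_pos: [0.4254, 0.0975, 0.0815]
tool_rot: [0.999, -0.038, 0.001, -0.0]
force: [0.1, 0.2, -1.9]
finger_gap: 0.31
```

```bash
python3 look.py h3 .003
```

```text
tcp [0.4259 0.0974 0.0817] F [ 0.5  0.3 -2.5]
gauge(scene) [ 0.5371  0.0879 -0.0918] -295
spigot [0.4261 0.0965 0.0025] 633 minus tcp [ 0.0002 -0.0009]
in gauge frame mm [-111.3   -1.6]
```

View pics/h3c.png

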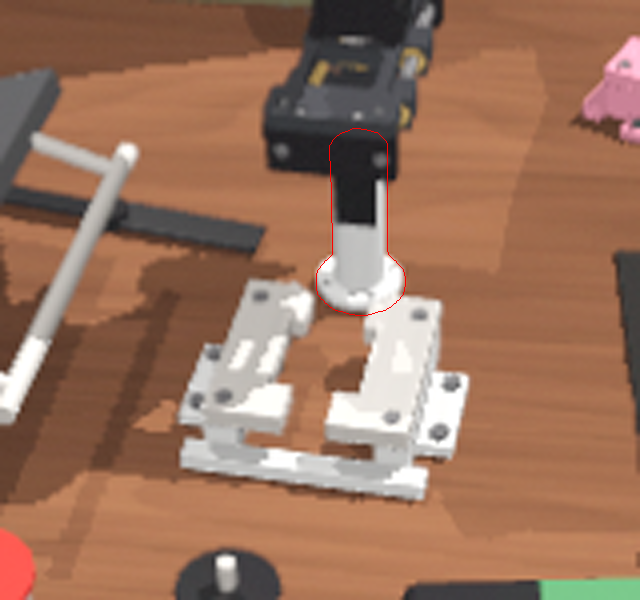

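Run:
```python
from fit import *
s=dict(np.load('pics/top1.npz'))
cv2.imwrite('pics/b1.png',cv2.resize(s['img'][150:290,340:450],None,fx=4.2,fy=4.2,interpolation=cv2.INTER_CUBIC)[:,:,::-1])
O=np.array([.504,-.2535]);ex=-np.array([.0655,.998]);ey=np.array([.998,-.0655])
def W(x,y,z): return [*(O+ex*x+ey*y),z]
P=[W(-.1036,-.132,.139),W(-.1036,.132,.139),W(-.057,-.05,.114),W(-.057,.05,.114),W(-.205,-.115,.077),W(-.205,.115,.077)]
uv=proj(s,P);print(uv.round(1))
im=cv2.imread('pics/b1.png')
for u,v in uv: cv2.circle(im,(int((u-340+.5)*4.2),int((v-150+.5)*4.2)),5,(0,0,255),1)
cv2.imwrite('pics/b1.png',im)
w=cloud(s)
for v in range(180,270,15): print([tuple(w[v,u].round(3)) for u in(400,415,430)])
```

```text
[[390.1 266.4]
 [394.5 169.8]
 [407.2 238.3]
 [408.7 202.2]
 [350.6 259.7]
 [355.2 178.6]]
[(np.float64(0.62), np.float64(-0.178), np.float64(0.112)), (np.float64(0.619), np.float64(-0.218), np.float64(0.119)), (np.float64(0.621), np.float64(-0.261), np.float64(0.114))]
[(np.float64(0.577), np.float64(-0.175), np.float64(0.119)), (np.float64(0.578), np.float64(-0.218), np.float64(0.113)), (np.float64(0.578), np.float64(-0.259), np.float64(0.116))]
[(np.float64(0.536), np.float64(-0.175), np.float64(0.115)), (np.float64(0.536), np.float64(-0.216), np.float64(0.116)), (np.float64(0.536), np.float64(-0.258), np.float64(0.116))]
[(np.float64(0.493), np.float64(-0.173), np.float64(0.121)), (np.float64(0.494), np.float64(-0.216), np.float64(0.114)), (np.float64(0.494), np.float64(-0.257), np.float64(0.117))]
[(np.float64(0.452), np.float64(-0.172), np.float64(0.122)), (np.float64(0.454), np.float64(-0.215), np.float64(0.111)), (np.float64(0.453), np.float64(-0.256), np.float64(0.116))]
[(np.float64(0.412), np.float64(-0.173), np.float64(0.114)), (np.float64(0.412), np.float64(-0.213), np.float64(0.116)), (np.float64(0.412), np.float64(-0.255), np.float64(0.115))]
```

View pics/b1.png

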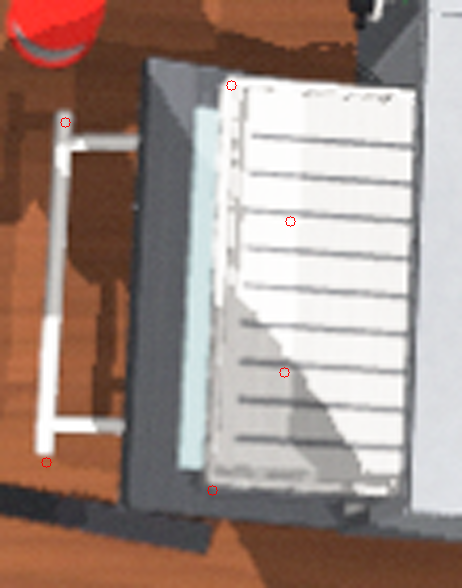

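>>> send_rows([
  [1,0,0,40,0],
  [1,0,-5,55,0],
  [1,0,-20,50,0],
  [1,3,-40,25,0],
  [1,5,-45,0,0],
  [1,5,-45,0,0],
  [1,5,-45,0,0],
  [1,5,-45,0,0],
  [1,5,-30,0,0],
  [1,5,-17,0,0],
  [1,0,0,0,0],
])

```text
time: 17.32
tcp_pos: [0.4588, -0.1953, 0.2512]
tool_rot: [0.999, -0.039, -0.0, -0.0]
force: [0.6, 0.1, -1.9]
finger_gap: 0.312
```

>>> send_rows([
  [1,-0.5,0.5,-20,0],
  [1,0,0,-20,0],
  [1,0,0,-9,0],
  [1,0,0,0,0],
])

```text
time: 17.82
tcp_pos: [0.4571, -0.1933, 0.2007]
tool_rot: [0.999, -0.038, -0.001, -0.001]
force: [0.8, -0.0, -1.7]
finger_gap: 0.313
```

Run:
```python
from fit import *
s=ctrl.snapshot('scene');save(s,'p1')
cv2.imwrite('pics/p1c.png',cv2.resize(s['img'][130:340,90:300],None,fx=3,fy=3,interpolation=cv2.INTER_CUBIC)[:,:,::-1])
print(ctrl.get_state()['tcp_pos'],ctrl.get_state()['force'])
```

```text
[ 0.45764091 -0.19365602  0.20178267] [ 0.15967736  0.23472381 -1.0730864 ]
```

View pics/p1c.png

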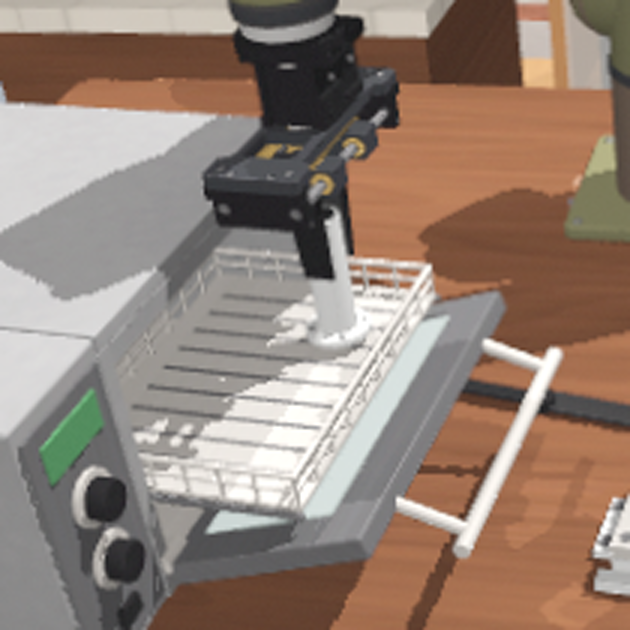

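>>> send_rows([
  [1,0,0,-5,0],
  [1,0,0,-3,0],
  [1,0,0,0,0],
])

```text
time: 18.25
tcp_pos: [0.4577, -0.194, 0.1941]
tool_rot: [0.999, -0.039, -0.0, -0.0]
force: [0.3, 0.4, -2.5]
finger_gap: 0.31
```

>>> send_rows([
  [1,0,0,-1,0],
  [1,0,0,0,0],
])

```text
time: 18.5
tcp_pos: [0.4578, -0.1941, 0.1933]
tool_rot: [0.999, -0.039, 0.0, 0.0]
force: [-0.4, -0.5, -1.6]
finger_gap: 0.309
```

>>> send_rows([
  [1,0,0,-1,0],
  [1,0,0,0,0],
])

```text
time: 18.75
tcp_pos: [0.4579, -0.1942, 0.1927]
tool_rot: [0.999, -0.039, 0.0, 0.0]
force: [-1.2, -0.4, 0.1]
finger_gap: 0.311
```

>>> send_rows([
  [1,0,0,-0.5,0],
  [1,0,0,0,0],
])

```text
time: 19.0
tcp_pos: [0.458, -0.1942, 0.1927]
tool_rot: [0.999, -0.038, 0.0, 0.0]
force: [-1.8, 0.4, 5.0]
finger_gap: 0.313
```

Touching the floor. Releasing with a small opening, then going up.

>>> send_rows([
  [0.5,0,0,0,0],
  [0.5,0,0,0,0],
  [0.5,0,0,0,0],
  [0.5,0,0,15,0],
  [0.5,0,0,25,0],
  [0.5,0,0,35,0],
  [0.5,0,0,30,0],
  [0.5,5,45,0,0],
  [0.5,5,45,0,0],
  [0.5,5,45,0,0],
  [0.5,10,45,0,0],
  [0.5,10,45,0,0],
])

```text
time: 20.5
tcp_pos: [0.4931, 0.0324, 0.2983]
tool_rot: [0.999, -0.039, 0.001, 0.0]
force: [0.6, -1.2, 0.6]
finger_gap: 0.5
```

>>> send_rows([
  [0.4,20,55,0,0],
  [0.35,20,55,0,0],
  [0.35,20,55,0,0],
  [0.35,15,55,0,0],
  [0.35,10,40,0,0],
  [0.35,2,20,0,0],
  [0.35,0,0,0,0],
])

```text
time: 21.38
tcp_pos: [0.5797, 0.3115, 0.2971]
tool_rot: [0.999, -0.038, 0.0, 0.0]
force: [-0.4, -0.3, -0.4]
finger_gap: 0.647
```

Run:
```python
from fit import *
S=[ctrl.snapshot(n) for n in('top','scene')]
print(ctrl.get_state()['tcp_pos'].round(4))
print('c',spigot(S,.581,.3348))
g,f=gfit(S[0],[.536,.0887,-.079]);print('gauge top',g.round(4),f)
g,f=gfit(S[1],[.536,.0887,-.079]);print('gauge sc',g.round(4),f)
print('a',spigot(S,.458,-.194,.114))
save(S[1],'n1');save(S[0],'n1t')
```

```text
[0.5798 0.3099 0.2971]
c [(array([0.5483, 0.3645]), np.float64(351.7)), (array([0.581 , 0.3343]), np.float64(72.9)), (array([0.5808, 0.3345]), np.float64(442.3))]
gauge top [ 0.5352  0.0893 -0.0816] -384.51702880859375
gauge sc [ 0.5368  0.0879 -0.0829] -315.968505859375
a [(array([ 0.4286, -0.1768]), np.float64(3536.7)), (array([ 0.6502, -0.1359]), np.float64(4109.2)), (array([ 0.5398, -0.1971]), np.float64(7803.4))]
```

View pics/n1.png

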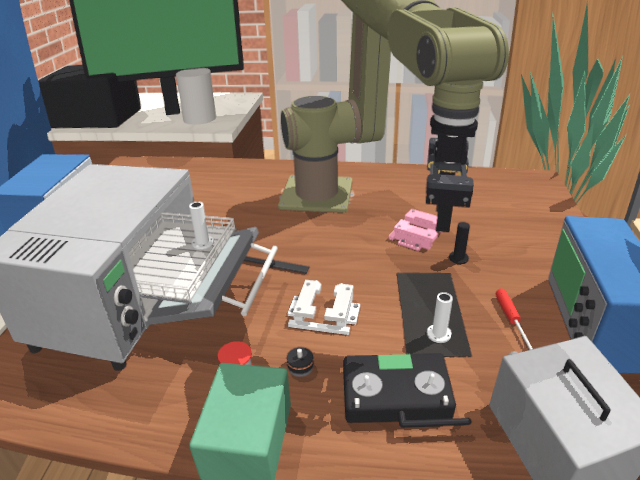

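>>> send_rows([
  [0.35,1,15,0,0],
  [0.35,0,9,-40,0],
  [0.35,0,0,-50,0],
  [0.35,0,0,-50,0],
  [0.35,0,0,-40,0],
  [0.35,0,0,-20,0],
  [0.35,0,0,-16,0],
  [0.35,0,0,0,0],
])

```text
time: 22.48
tcp_pos: [0.5808, 0.3349, 0.0805]
tool_rot: [0.999, -0.039, -0.0, 0.0]
force: [0.4, 0.4, -0.6]
finger_gap: 0.647
```

>>> send_rows([
  [1,0,0,1,0],
  [1,0,0,0,0],
  [1,0,0,0,0],
  [1,0,0,0,0],
  [1,0,0,25,0],
  [1,0,0,25,0],
  [1,-30,-30,0,0],
  [1,-30,-45,0,0],
  [1,-30,-45,0,0],
  [1,-30,-45,0,0],
  [1,-30,-45,0,0],
  [1,-5,-26,0,0],
])

```text
time: 23.98
tcp_pos: [0.4234, 0.0975, 0.1307]
tool_rot: [0.999, -0.039, -0.001, 0.0]
force: [0.9, -0.2, -1.6]
finger_gap: 0.315
```

>>> send_rows([
  [1,0,0,-20,0],
  [1,0,0,-25,0],
  [1,0,0,0,0],
  [1,0,0,0,0],
])

```text
time: 24.48
tcp_pos: [0.4261, 0.099, 0.0873]
tool_rot: [0.999, -0.038, 0.0, -0.0]
force: [-1.1, -1.1, -1.2]
finger_gap: 0.311
```

```bash
python3 look.py h4 .007
```

```text
tcp [0.4265 0.0991 0.0878] F [ 0.1 -0.3 -0.7]
gauge(scene) [ 0.5369  0.088  -0.0857] -309
spigot [0.4272 0.0989 0.0086] 617 minus tcp [ 0.0007 -0.0003]
in gauge frame mm [-110.2    1.4]
```

View pics/h4c.png

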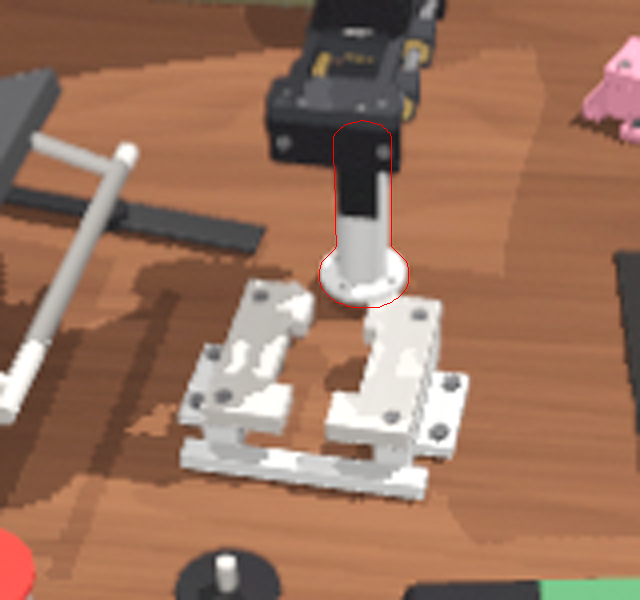

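>>> send_rows([
  [1,0,-2,-4,0],
  [1,20,-1.6,-1,0],
  [1,15,-1.2,0,0],
  [1,8,-0.6,0,0],
  [1,8,-0.6,0,0],
  [1,8,-0.6,0,0],
])

```text
time: 25.28
tcp_pos: [0.4851, 0.0923, 0.0817]
tool_rot: [0.999, -0.038, -0.0, 0.0]
force: [0.1, 0.5, -1.3]
finger_gap: 0.314
```

>>> send_rows([
  [1,8,-0.6,0,0],
  [1,8,-0.6,0,0],
  [1,8,-0.6,0,0],
  [1,8,-0.6,0,0],
  [1,8,-0.6,0,0],
])

```text
time: 25.9
tcp_pos: [0.5253, 0.0893, 0.0817]
tool_rot: [0.999, -0.038, -0.0, -0.0]
force: [0.4, 0.1, -2.5]
finger_gap: 0.314
```

>>> send_rows([
  [1,5,-0.4,0,0],
  [1,5,-0.4,0,0],
  [1,3,-0.2,0,0],
  [1,2,-0.2,0,0],
  [1,0,0,0,0],
])

```text
time: 26.52
tcp_pos: [0.5398, 0.0881, 0.0818]
tool_rot: [0.999, -0.039, -0.0, -0.0]
force: [-0.4, 0.1, -1.9]
finger_gap: 0.313
```

>>> send_rows([
  [1,3,-0.2,0,0],
  [1,3,-0.2,0,0],
  [1,2,-0.2,0,0],
  [1,0,0,0,0],
])

```text
time: 27.02
tcp_pos: [0.5479, 0.0875, 0.0817]
tool_rot: [0.999, -0.038, -0.0, 0.0]
force: [0.6, -0.9, -1.6]
finger_gap: 0.313
```

>>> send_rows([
  [1,1,-0.1,0,0],
  [1,0,0,0,0],
])

```text
time: 27.28
tcp_pos: [0.5487, 0.0875, 0.0817]
tool_rot: [0.999, -0.039, -0.0, -0.0]
force: [-0.5, 0.8, -2.4]
finger_gap: 0.312
```

>>> send_rows([
  [1,0.7,0,0,0],
  [1,0,0,0,0],
])

```text
time: 27.52
tcp_pos: [0.5492, 0.0876, 0.0816]
tool_rot: [0.999, -0.038, -0.0, -0.0]
force: [-1.4, -0.4, -1.7]
finger_gap: 0.311
```

>>> send_rows([
  [1,0.7,0,0,0],
  [1,0,0,0,0],
])

```text
time: 27.78
tcp_pos: [0.5495, 0.0876, 0.0815]
tool_rot: [0.999, -0.038, -0.001, -0.0]
force: [-3.8, 0.5, 0.1]
finger_gap: 0.312
```

>>> send_rows([
  [1,0.4,0,0,0],
  [1,0,0,0,0],
])

```text
time: 28.02
tcp_pos: [0.5497, 0.0876, 0.0814]
tool_rot: [0.999, -0.038, -0.001, -0.0]
force: [-5.1, 0.6, -1.1]
finger_gap: 0.315
```

Stopped at 5 N, as with a. Backing out, then to the basket at (0.558, -0.200).

>>> send_rows([
  [1,-3,0.2,0,0],
  [1,-10,0.8,0,0],
  [1,-12,1,0,0],
  [1,-12,1,0,0],
  [1,-12,1,0,0],
  [1,-12,1,0,0],
  [1,-12,1,0,0],
  [1,-20,1.6,0,0],
  [1,-25,2,0,0],
  [1,-5,0,0,0],
  [1,0,0,50,0],
  [1,0,0,50,0],
])

```text
time: 29.52
tcp_pos: [0.4274, 0.097, 0.1826]
tool_rot: [0.999, -0.039, -0.0, 0.0]
force: [0.6, -0.6, -1.4]
finger_gap: 0.311
```

>>> send_rows([
  [1,10,-20,50,0],
  [1,20,-40,25,0],
  [1,20,-45,0,0],
  [1,20,-45,0,0],
  [1,20,-45,0,0],
  [1,20,-45,0,0],
  [1,15,-35,0,0],
  [1,6,-21,0,0],
  [1,0,0,0,0],
  [1,0,0,0,0],
])

```text
time: 30.78
tcp_pos: [0.5584, -0.1981, 0.2567]
tool_rot: [0.999, -0.038, -0.0, -0.0]
force: [-0.2, 0.6, -1.6]
finger_gap: 0.31
```

>>> send_rows([
  [1,-0.5,-1,-25,0],
  [1,0,0,-20,0],
  [1,0,0,-14,0],
  [1,0,0,-3,0],
  [1,0,0,0,0],
])

```text
time: 31.4
tcp_pos: [0.5583, -0.1999, 0.195]
tool_rot: [0.999, -0.038, 0.0, 0.0]
force: [0.6, -0.1, -1.9]
finger_gap: 0.313
```

>>> send_rows([
  [1,0,0,-1,0],
  [1,0,0,0,0],
])

```text
time: 31.65
tcp_pos: [0.5584, -0.2001, 0.1944]
tool_rot: [0.999, -0.039, 0.001, 0.0]
force: [0.1, -0.3, -0.9]
finger_gap: 0.311
```

>>> send_rows([
  [1,0,0,-1,0],
  [1,0,0,0,0],
])

```text
time: 31.9
tcp_pos: [0.5584, -0.2001, 0.1933]
tool_rot: [0.999, -0.039, 0.0, 0.0]
force: [0.8, -0.3, -0.3]
finger_gap: 0.311
```

>>> send_rows([
  [1,0,0,-0.8,0],
  [1,0,0,0,0],
])

```text
time: 32.15
tcp_pos: [0.5584, -0.2001, 0.1932]
tool_rot: [0.999, -0.038, 0.0, 0.0]
force: [-1.1, 0.9, 5.0]
finger_gap: 0.309
```

>>> send_rows([
  [1,0,0,-0.4,0],
  [1,0,0,0,0],
])

```text
time: 32.4
tcp_pos: [0.5585, -0.2002, 0.1932]
tool_rot: [0.999, -0.038, 0.001, 0.0]
force: [-2.2, 1.4, 7.2]
finger_gap: 0.306
```

>>> send_rows([
  [0.5,0,0,0,0],
  [0.5,0,0,0,0],
  [0.5,0,0,0,0],
  [0.5,0,0,15,0],
  [0.5,0,0,25,0],
  [0.5,0,0,35,0],
  [0.5,0,0,30,0],
  [0.5,-5,30,0,-5],
  [0.55,-8,35,0,-10],
  [0.55,-10,45,0,-10],
  [0.55,-10,40,0,-10],
  [0.55,0,0,0,-10],
])

```text
time: 33.9
tcp_pos: [0.5248, -0.0477, 0.2981]
tool_rot: [0.908, -0.419, 0.001, -0.0]
force: [-0.5, -0.2, 1.0]
finger_gap: 0.451
```

>>> send_rows([
  [0.55,0,0,0,-10],
  [0.55,0,0,0,-10],
  [0.55,0,0,0,-10],
  [0.55,0,0,0,-10],
  [0.55,0,0,0,-4],
  [0.55,0,0,0,0],
])

```text
time: 34.65
tcp_pos: [0.5253, -0.05, 0.2976]
tool_rot: [-0.686, 0.728, -0.001, 0.0]
force: [-0.5, 0.4, 0.2]
finger_gap: 0.451
```

Run:
```python
from fit import *
S=[ctrl.snapshot(n) for n in('top','scene')]
print(ctrl.get_state()['tcp_pos'].round(4),ctrl.get_state()['tool_rot'].round(3))
save(S[1],'e1');save(S[0],'e1t')
s=S[1];w=cloud(s)
print([ (u,v,w[v,u].round(3)) for u,v in((255,290),(245,305),(268,262))])
```

```text
[ 0.5252 -0.05    0.2973] [-0.686  0.727 -0.     0.   ]
[(255, 290, array([ 0.571, -0.049,  0.082])), (245, 305, array([ 0.62 , -0.058,  0.083])), (268, 262, array([ 0.473, -0.043,  0.083]))]
```

View pics/e1.png

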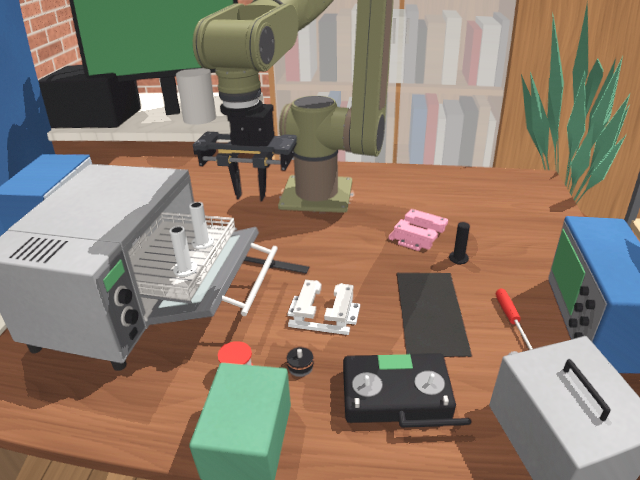

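Both spigots stand in the basket. Descending to the handle.

>>> send_rows([
  [0.55,0,1,-50,0],
  [0.55,0,0,-50,0],
  [0.55,0,0,-50,0],
  [0.55,0,0,-40,0],
  [0.55,0,0,-20,0],
  [0.55,0,0,-6,0],
  [0.55,0,0,0,0],
  [1,0,0,0,0],
  [1,0,0,0,0],
  [1,0,0,0,0],
  [1,0,0,0,0],
])

```text
time: 36.12
tcp_pos: [0.5253, -0.0494, 0.081]
tool_rot: [-0.686, 0.728, -0.001, -0.0]
force: [-0.3, -2.6, 0.2]
finger_gap: 0.114
```

>>> send_rows([
  [1,-0.1,-1.2,9.2,0],
  [1,-0.1,-1.3,9.2,0],
  [1,-0.2,-2.2,10,0],
  [1,-0.2,-2.6,10,0],
  [1,-0.4,-6.7,19.5,0],
  [1,-0.6,-8.6,18.7,0],
  [1,-0.7,-10.5,17.8,0],
  [1,-0.8,-12.2,16.6,0],
])

```text
time: 37.12
tcp_pos: [0.5223, -0.0917, 0.1924]
tool_rot: [-0.686, 0.728, 0.002, 0.003]
force: [4.0, 8.2, -2.6]
finger_gap: 0.119
```

>>> send_rows([
  [1,-0.9,-13.8,15.3,0],
  [1,-1,-15.2,13.8,0],
  [1,-1.1,-16.5,12.3,0],
  [1,-1.2,-17.7,10.5,0],
  [1,-0.6,-9.5,4.5,0],
  [1,-0.6,-9.2,4.2,0],
  [1,-0.6,-9.8,3.6,0],
  [1,-0.7,-9.6,3.2,0],
  [1,0,0,0,0],
])

```text
time: 38.25
tcp_pos: [0.5156, -0.1944, 0.2642]
tool_rot: [-0.686, 0.728, 0.0, 0.002]
force: [-4.8, 6.0, 15.1]
finger_gap: 0.113
```

Run:
```python
from fit import *
s=ctrl.snapshot('scene')
cv2.imwrite('pics/f1.png',cv2.resize(s['img'][130:340,0:260],None,fx=3,fy=2.8,interpolation=cv2.INTER_CUBIC)[:,:,::-1])
print(ctrl.get_state()['tcp_pos'],ctrl.get_state()['force'])
```

```text
[ 0.51562817 -0.19441896  0.26427319] [-4.86277237  5.97534863 13.94468615]
```

View pics/f1.png

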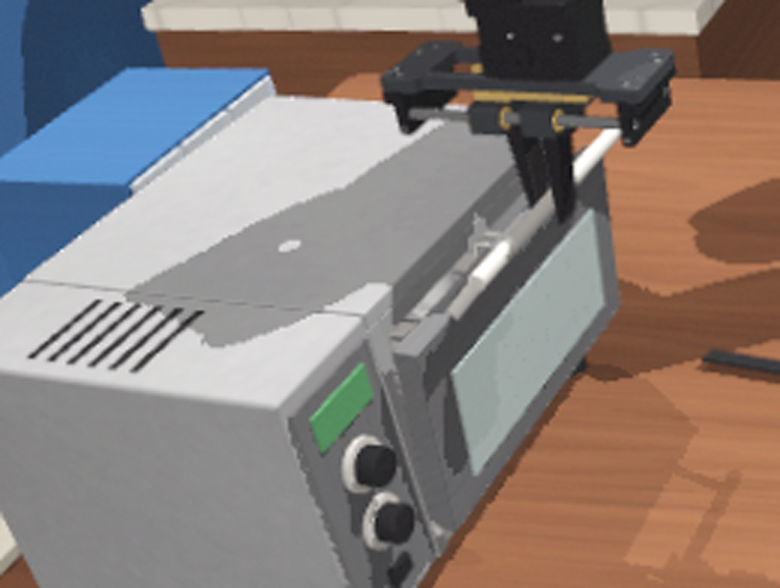

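The door is nearly shut (still a little ajar), with some vertical strain in the grip. Relieving that, then pushing it home.

>>> send_rows([
  [1,0,0,4,0],
  [1,-0.3,-4,1,0],
  [1,0,0,0,0],
])

```text
time: 38.67
tcp_pos: [0.5153, -0.1983, 0.2655]
tool_rot: [-0.686, 0.728, 0.001, 0.002]
force: [0.1, 4.0, 5.2]
finger_gap: 0.119
```

>>> send_rows([
  [1,-0.3,-4,0,0],
  [1,0,0,0,0],
])

```text
time: 38.92
tcp_pos: [0.515, -0.2022, 0.2664]
tool_rot: [-0.686, 0.728, 0.001, 0.002]
force: [-2.0, 6.2, 7.9]
finger_gap: 0.115
```

>>> send_rows([
  [1,-0.3,-4,1,0],
  [1,0,0,0,0],
])

```text
time: 39.17
tcp_pos: [0.5147, -0.2061, 0.2673]
tool_rot: [-0.686, 0.728, 0.001, 0.002]
force: [-1.0, 7.7, 8.2]
finger_gap: 0.12
```

>>> send_rows([
  [1,-0.2,-3,0.5,0],
  [1,0,0,0,0],
])

```text
time: 39.42
tcp_pos: [0.5147, -0.2062, 0.2673]
tool_rot: [-0.686, 0.727, 0.003, 0.004]
force: [-0.8, 16.2, 7.2]
finger_gap: 0.118
```

>>> send_rows([
  [1,-0.2,-3,0,0],
  [1,0,0,0,0],
])

```text
time: 39.67
tcp_pos: [0.5147, -0.2064, 0.2673]
tool_rot: [-0.687, 0.727, 0.006, 0.006]
force: [0.4, 24.7, 10.2]
finger_gap: 0.121
```

>>> send_rows([
  [1,0.3,5,1,0],
  [0.6,0,0,0,0],
  [0.6,0,0,0,0],
  [0.6,0,0,0,0],
  [0.6,0,0,20,0],
  [0.6,0,0,40,0],
  [0.6,0,0,50,0],
  [0.6,-10,40,20,0],
  [0.6,-20,45,0,0],
  [0.6,-20,45,0,0],
  [0.6,-20,45,0,0],
  [0.6,-20,45,0,0],
])

```text
time: 41.18
tcp_pos: [0.4235, 0.0124, 0.3983]
tool_rot: [-0.685, 0.728, -0.001, 0.001]
force: [0.5, 0.5, 0.1]
finger_gap: 0.401
```

Run:
```python
from fit import *
S=[ctrl.snapshot(n) for n in('top','scene')]
print(ctrl.get_state()['tcp_pos'])
save(S[1],'z1');save(S[0],'z1t')
s=S[1]
cv2.imwrite('pics/z1c.png',cv2.resize(s['img'][150:340,0:250],None,fx=3.1,fy=3.1,interpolation=cv2.INTER_CUBIC)[:,:,::-1])
s=S[0];w=cloud(s)
m=np.zeros((480,640),bool);m[150:270,405:430]=1
mm=m&(s['img'].min(2)>180)&(w[...,2]>.25)
P=w[mm];P=P[P[:,1]>-.225];print('bar',len(P),np.nanmedian(P,0).round(4))
for x0 in(.42,.5,.6):
    q=P[abs(P[:,0]-x0)<.02]; print(x0,np.median(q,0).round(4) if len(q) else None)
```

```text
[0.42307364 0.01403605 0.39895991]
bar 226 [ 0.5143 -0.2045  0.2665]
0.42 [ 0.4162 -0.1982  0.2658]
0.5 [ 0.504  -0.2034  0.2664]
0.6 [ 0.5987 -0.21    0.267 ]
```

View pics/z1c.png

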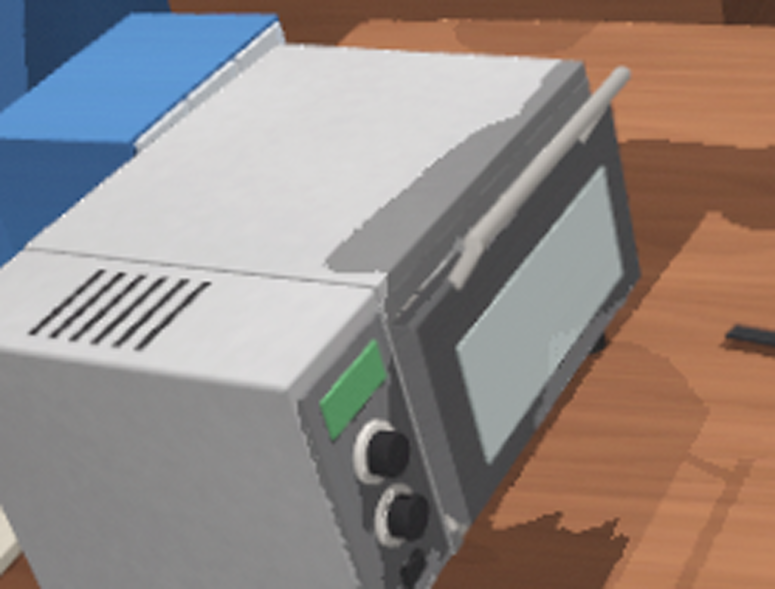

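View pics/z1t.png

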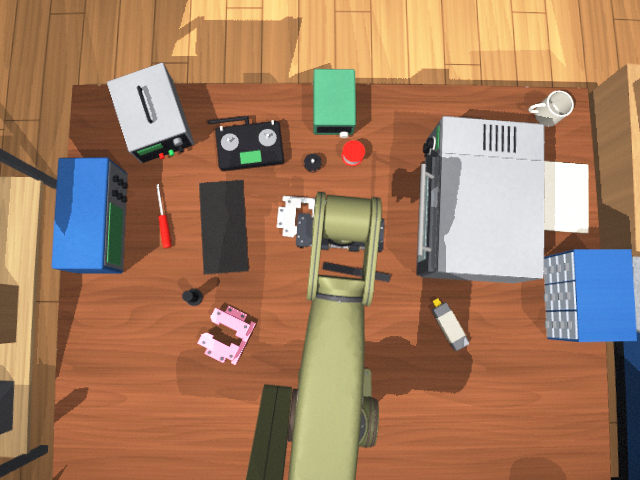

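Run:
```python
from cell import ctrl
print(ctrl.hand_in())
```

```text
the job is handed in; nothing more can be done
None
```

The job is handed in, at about 41 s of the 210 s allowed. Both spigots on the mat were gauged and stood in the oven basket, and the door is shut. The hand-in gave no verdict.

- **Which spigots:** only two were on the mat, about 155 mm apart, so I took them as the first and last; the middle place was empty.
- **Gauging:** each went through the go gap with no reading above noise. The no-go gap stopped each one at about the expected position, at roughly 5 N, and each was then drawn back out. The gauge had not moved when I last measured it, with the last spigot at its mouth.
- **Oven:** the door was already slightly ajar at the start. I opened it fully and stood the spigots about 100 mm apart in the basket. After the last one went in, the picture showed both upright.
- **Door:** I pushed it to a hard stop of about 25 N. My last measurement put the handle within 1–2 mm of its calculated shut position, which is under about 0.01 rad.
- **Other things on the bench:** by eye, the last top picture shows them where they were. I did not measure them.

**Not confirmed or off-plan:**
- I could not see the spigots once the door was shut. I am relying on the slow closing (basket about 0.1 m/s) to have kept them standing.
- While closing, the grip on the handle built up about 15 N of vertical force because my path did not quite match the door's arc. I eased it off before the final push.
- The two cameras disagreed by about 1.5 mm across the gauge.

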